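# Hang the rinsed cup on the drying post

## Robot

A 6-joint arm with a two-finger parallel gripper is mounted at the origin on the work surface. World frame = base frame: x ahead of the robot, y to its left, z up, the work surface at z = 0. Lengths are in m, angles in rad, forces in N, time in s.
With the tool pointing down it reaches from about 0.325 to 0.775 m from the base axis. Payload 5.5 kg.
Tool frame: the origin (TCP) lies at the very end of the fingers, on their centre line; the grasp point (between the pads) lies ctrl.grasp_offset behind it (ctrl.grasp_offset is the distance from the TCP to the grasp point, in m); z points along the fingers, y is the line along which they close (so a half turn about z gives the same grasp; the last joint's range is limited). The gripper opens to 88 mm and grips with 3 to 60 N. Pads are 20 mm wide; open, the fingers measure 115 mm over their backs; the gripper's body (75 mm by 178 mm) begins 61 mm behind the grasp point.
Start: joints at [-0.057, 0.091, 1.231, -0, 1.82, -0.057], TCP at [0.6, -0, 0.198] pointing down, gripper open.
Joint ranges: [-2.87, 2.87], [-0.86, 2.18], [0.17, 2.46], [-1.51, 4.65], [0.06, 2.69], [-2.65, 2.65]. Speed limits (rad/s): [2.57, 2.57, 3.01, 3.14, 3.14, 3.14].

## Interface

Orientations are given as a 3x3 rotation matrix whose columns are the frame's x, y, z axes.
In Python, from bench import readout, viewer, hand_in, models, ctrl gives the robot as it stands.
- The arm moves only by the tool play_rows, never from a script. Its argument "increments" is a list of rows, each a list of 3 entries, a list of its own where there are three numbers: the shift along the world's x, y, z in mm, then the turn, a rotation vector about the world's x, y, z in rad, then the opening, from 0 (shut) to 1 (fully open). In form: [[[dx, dy, dz], [wx, wy, wz], fingers], ...]. A call has 1 to 20 rows; each row shifts and turns the commanded pose from where the row before left it; what a row does not reach is not made up. A row lasts 1/8 s, in which the tool goes at most 62.5 mm and 10.7 degrees, less where a joint would pass 70% of its speed; a pose out of reach is approached as far as the arm can. A call with a gripper value outside its range is refused whole. The fingers move at their own pace and stop on an object; the grip force is fixed at half the most. Time passes only in rows, so rows that do not move let the fingers close. It gives the time, the measured TCP pose, the force, the opening and the grip force at its end, in the units of the state.
- readout.get_state(): the state, without advancing time (a new reading comes with each control period).
- viewer.read_camera(name): name is "scene" or "side" or "wrist"; returns the picture (420x560x3 uint8, red, green, blue); there is no depth.
- viewer.camera_info(name): a dict with "camera_matrix" (3x3 intrinsics, pixels), "rvec" (rotation vector, rad) and "tvec" (3), from world to camera coordinates, as OpenCV has them; the wrist camera has in their place "T_tool_cam" (4x4, takes a point from camera to tool coordinates, whose origin is the TCP and whose axes are the flange's). Camera axes: x right, y down, z forward; pixel columns grow to the right and rows downward; lengths in m; the calibration is good to about 2 mm. A picture is of the moment at which its call begins: read the wrist's pose just before it. camera_info takes no time and is no camera call.
- hand_in(): hands the job in; it is judged then, once.
Trained networks look in the newest picture that a camera, given by its name, has taken for a name from the list of things; names that differ only in an ending like _2 or _b are one class to them, and where a whole thing is asked for, a point or a joint stands for the part that bears it (a point fixed in the world has none). Each returns a list of dicts, best first, with "score" (0 to 1); they miss things now and then, are a little off and sometimes report something else, mostly with a low value. They report only what shows in the picture. A call takes as long as a camera call. They do not tell look-alikes from the thing itself.
- models.outline_of(thing, camera): "region" (420x560 bool, what is visible of it) and "extent" ([left, top, width, height] in pixels, round what is visible of it).
The state is a dict: "t": time; "qpos": joint angles; "qd": joint speeds; "joint_torque": joint torques, N m; "tool_pos": TCP position; "eef_rot": TCP orientation; "contact_force": force on the tool from outside, world axes, zero at the start; "moment": the same for the moment, N m; "width": finger opening in m; "grip_force": force on a finger pad.
Only numpy, scipy, OpenCV 4.12 (cv2) and the standard library are available. Lean on these libraries where they do the work, as an engineer would, in place of code of your own. Each camera call takes 0.05 s, during which the arm holds its last target. There are 200 camera calls.

## Task

The blue board-rinsing cup has just been washed and lies on its side in the wire cradle. Stand it upside down over the free drying post, lowering it gently (not dropping it) until its rim rests level on the post's base, and let go. Leave the white cup that is already drying, and everything else on the bench, where it is.

Things in the scene. Friction and masses are not known exactly. Their poses are not given: they have to be found in the camera images.
- cup: the blue plastic cup, 90 mm long, 50 mm outside diameter, straight 3 mm wall (44 mm bore), 5 mm closed bottom, about 90 g, with a thin yellow ring round its open rim. Origin: centre of the outside of its closed bottom; +z runs along its axis from the bottom to the open mouth. At the start it lies level in the cradle, axis 45 mm above the bench, mouth pointing roughly away from the robot
- cup_rim (a point): centre of the cup's open mouth, in the plane of the rim: 90 mm from the bottom along the cup's +z
- cradle: fixed wire cradle: two level steel bars along its x, 8 mm thick, 96 mm long, 30 mm apart between centres, their centres 20 mm above the bench, on two black blocks 42 mm wide (y), 20 mm high, under the bars' ends. Origin: centre of its underside on the bench, z up. The cup's middle lies above it
- post: the free drying post, fixed: a round grey base 100 mm across and 12 mm high, three white radial drip ribs on it whose tops are 16 mm above the bench (a cup's rim rests on these), and in its middle an orange upright peg 22 mm in diameter with a rounded tip 72 mm above the bench. Origin: centre of the base's underside, z up
- post_tip (a point): top of the free post's peg, on its axis, 72 mm above the bench
- busy_post: a second drying post, alike and fixed, taken by the white cup, which covers its peg. Origin: centre of the base's underside, z up
- dry_cup: white cup of the same sizes as the blue one, upside down over the second post; its top is 106 mm above the bench. Origin: centre of its closed bottom (now on top); +z points to its mouth, down. Leave it alone
- spool: solder spool, white flanges 60 mm across, 38 mm high, standing flat; origin at the centre of its underside
- fan: black cooling fan, 80 x 80 x 25 mm, lying flat; origin at the centre of its underside
- speaker: grey speaker box, 60 x 90 x 30 mm, lying flat; origin at the centre of its underside
- board: blue circuit board, 90 x 60 mm, about 20 mm high with its parts, lying flat; origin at the centre of its underside
- driver: screwdriver lying on the near part of the bench, about 0.2 m long, under 35 mm high; x along its length
Not all that is in view belongs to the job. There is more than one size of the cup; the job needs the smallest. What is shaped like the post but green is not meant.

How it is judged:
By the outcome, as a careful person would: the job done as asked, in the order asked, and still so for the second after the job is handed in, with the robot touching nothing.
It also fails if it takes over 51 s, if anything falls off the work surface, if the arm or the gripper's body presses on something with over 40 N, if the wrist force passes 120 N, or if a joint passes its speed limit or range.

## Working session

There is one attempt and no reset: what is moved stays moved. The work goes in short steps, Python scripts to look and compute and a tool call to move; the robot and the scene stay as the last step left them, time stands still between calls to the robot, and variables do not carry over. Pictures are saved under pics/ and viewed, at most 10 in all, crops included, and the job is handed in when it is done.

Besides the shell and the picture viewer there is one more tool, called after "Call:" as a command line: name --argument value ..., lists and objects as JSON in quotes. play_rows: Moves the arm, as the interface text tells. Its arguments: {"type":"object","properties":{"increments":{"type":"array","items":{"type":"array"}}},"required":["increments"]}

```bash
mkdir -p pics; cat > h.py <<'E'
import numpy as np, cv2
from bench import readout, viewer, hand_in, models, ctrl
def cam(name, st=None):
    i=viewer.camera_info(name); K=np.array(i["camera_matrix"],float)
    if "rvec" in i:
        R=cv2.Rodrigues(np.array(i["rvec"],float))[0]; t=np.array(i["tvec"],float).ravel()
        return K,R,t
    T=np.array(i["T_tool_cam"]); W=np.eye(4); W[:3,:3]=st["eef_rot"]; W[:3,3]=st["tool_pos"]
    C=np.linalg.inv(W@T); return K,C[:3,:3],C[:3,3]
def ray(c,uv):
    K,R,t=c; d=R.T@np.linalg.inv(K)@np.array([uv[0],uv[1],1.]); return -R.T@t,d/np.linalg.norm(d)
def atz(c,uv,z):
    o,d=ray(c,uv); return o+d*(z-o[2])/d[2]
def tri(cs,uvs):
    A=np.zeros((3,3));b=np.zeros(3);L=[ray(c,u) for c,u in zip(cs,uvs)]
    for o,d in L:
        P=np.eye(3)-np.outer(d,d);A+=P;b+=P@o
    p=np.linalg.solve(A,b); return p,[np.linalg.norm((np.eye(3)-np.outer(d,d))@(p-o)) for o,d in L]
def proj(c,p):
    K,R,t=c; q=K@(R@np.asarray(p)+t); return q[:2]/q[2]
def save(n,im): cv2.imwrite("pics/"+n,cv2.cvtColor(im,cv2.COLOR_RGB2BGR))
E
python3 - <<'E'
from h import *
print(ctrl.grasp_offset)
for n in("scene","side"):
    im=viewer.read_camera(n); save(n+".png",im); c=cam(n); print(n,-c[1].T@c[2])
    for th in("cup","cup_rim","cradle","post","post_tip","busy_post"):
        for r in models.outline_of(th,n)[:4]:
            ys,xs=np.nonzero(r["region"]); m=im[r["region"]].mean(0).round()
            print(th,round(r["score"],2),r["extent"],xs.mean().round(),ys.mean().round(),m)
E
```

```text
0.0187
scene [ 1.42477782 -0.22662802  0.77526126]
cup 0.95 [254.1, 203.8, 31.3, 37.8] 268.0 223.0 [31. 45. 73.]
cup 0.85 [205.2, 176.9, 32.3, 36.5] 223.0 195.0 [ 33.  63. 113.]
cup 0.8 [194.4, 211.6, 34.1, 45.5] 211.0 233.0 [ 39.  67. 117.]
cup 0.64 [322.1, 251.5, 44.7, 30.5] 343.0 267.0 [82. 83. 82.]
cup_rim 0.9 [208.5, 174.9, 27.8, 37.2] 223.0 195.0 [ 33.  63. 112.]
cup_rim 0.74 [194.1, 212.6, 34.4, 44.5] 211.0 233.0 [ 39.  67. 118.]
cup_rim 0.64 [252.8, 207.7, 28.1, 28.7] 267.0 223.0 [30. 45. 74.]
cradle 0.56 [258.0, 225.2, 22.7, 22.6] 270.0 239.0 [48. 49. 48.]
post 0.95 [311.1, 162.5, 26.7, 22.6] 322.0 177.0 [ 62. 108.  56.]
post 0.71 [334.1, 181.9, 33.1, 32.7] 353.0 201.0 [110. 100.  91.]
post_tip 0.92 [308.3, 163.5, 28.0, 20.7] 322.0 177.0 [ 64. 106.  55.]
post_tip 0.91 [333.7, 188.9, 35.6, 25.7] 353.0 202.0 [107.  99.  92.]
busy_post 0.59 [133.8, 237.1, 41.0, 23.2] 153.0 250.0 [103. 104. 102.]
side [ 0.16384728 -0.71419316  0.56397649]
cup 0.8 [191.0, 265.8, 75.6, 58.2] 228.0 293.0 [ 43.  89. 161.]
cup 0.67 [293.2, 256.5, 74.6, 56.6] 330.0 287.0 [ 46.  87. 160.]
cup 0.55 [275.7, 218.0, 48.8, 34.3] 301.0 236.0 [ 46.  66. 108.]
cup_rim 0.93 [277.2, 218.6, 49.6, 35.1] 301.0 236.0 [ 45.  66. 108.]
cup_rim 0.8 [191.1, 267.9, 72.2, 54.1] 228.0 293.0 [ 42.  89. 161.]
cup_rim 0.74 [294.3, 260.6, 73.4, 56.0] 330.0 286.0 [ 46.  87. 160.]
cradle 0.86 [275.7, 240.2, 49.4, 26.8] 299.0 252.0 [74. 73. 77.]
post 0.79 [148.5, 197.4, 48.7, 37.9] 169.0 220.0 [ 70. 135.  64.]
post 0.72 [206.4, 175.0, 43.6, 36.6] 228.0 198.0 [134. 121. 108.]
post_tip 0.88 [208.3, 176.8, 39.4, 31.9] 227.0 198.0 [135. 121. 108.]
post_tip 0.72 [148.1, 198.0, 40.0, 35.9] 168.0 220.0 [ 70. 135.  64.]
busy_post 0.96 [338.9, 340.2, 70.1, 51.4] 371.0 370.0 [125. 126. 123.]
```

```bash
ls
```

```text
h.py
pics
```

View pics/scene.png

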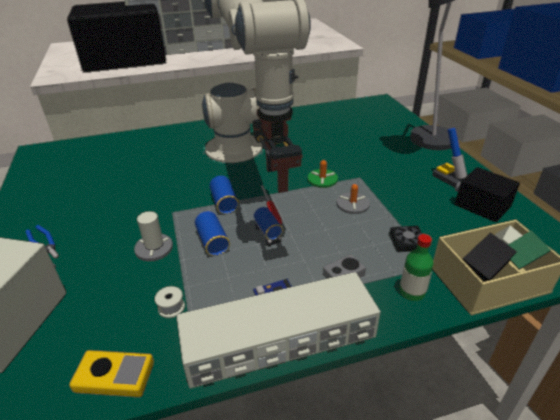

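View pics/side.png

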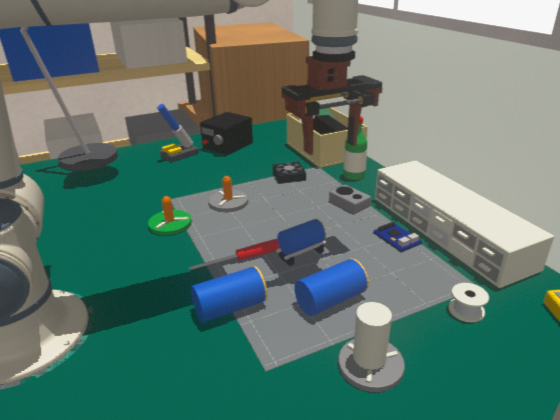

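```bash
python3 - <<'E'
from h import *
s,d=cam("scene"),cam("side")
for n,a,b in(("cupc",(268,222),(301,236)),("post",(353,201),(228,198)),("green",(322,177),(169,220)),("cupA",(223,195),(330,287)),("cupA'",(223,195),(228,293)),("cupB",(211,233),(330,287)),("cupB'",(211,233),(228,293))):
    print(n,[x.round(4) if hasattr(x,'round') else x for x in tri([s,d],[a,b])[0]], np.round(tri([s,d],[a,b])[1],4))
E
```

```text
cupc [np.float64(0.5332), np.float64(-0.0079), np.float64(0.0432)] [0.0003 0.0003]
post [np.float64(0.4731), np.float64(0.2768), np.float64(0.01)] [0.0016 0.0016]
green [np.float64(0.3133), np.float64(0.2384), np.float64(0.0085)] [0.0026 0.0026]
cupA [np.float64(0.4801), np.float64(-0.1509), np.float64(0.0829)] [0.0491 0.0491]
cupA' [np.float64(0.3419), np.float64(-0.0975), np.float64(0.0289)] [0.0029 0.0029]
cupB [np.float64(0.5123), np.float64(-0.1632), np.float64(0.0287)] [0.0015 0.0015]
cupB' [np.float64(0.3747), np.float64(-0.1161), np.float64(-0.0243)] [0.0623 0.0623]
```

The small blue cup lies in the cradle at scene (268,222) / side (301,236), and two bigger blue cups lie left of it. The orange-peg post is at scene (353,201), with the green decoy at (322,177). The screwdriver lies beside the cup. Next is a closer look with the wrist camera.

```bash
python3 - <<'E'
from h import *
st=readout.get_state(); im=viewer.read_camera("wrist"); save("w1.png",im); c=cam("wrist",st)
np.save("w1.npy",np.hstack([c[1],c[2][:,None]])); print(-c[1].T@c[2],c[0][0,0],c[1][2]); print(st["tool_pos"],st["t"])
for th in("cup","cup_rim","cradle","driver"):
    for r in models.outline_of(th,"wrist")[:3]:
        reg=r["region"].astype(np.uint8); q=cv2.minAreaRect(cv2.findNonZero(reg)); print(th,r["score"],r["extent"],q)
E
```

```text
[0.60175363 0.08523077 0.38473163] 314.32370937647386 [ 0.00219608 -0.3048208  -0.95240719]
[ 6.00030483e-01 -4.97724189e-06  1.98058068e-01] 0.7
cup 0.97 [183.7, 271.5, 78.2, 55.7] ((220.85374450683594, 300.6979675292969), (53.4989128112793, 79.59500122070312), 87.79740142822266)
cup 0.95 [1.8, 230.3, 128.3, 59.0] ((65.9597396850586, 260.60723876953125), (55.11518478393555, 130.4172821044922), 88.78113555908203)
cup 0.92 [173.3, 167.8, 89.0, 52.2] ((216.27310180664062, 194.06771850585938), (44.500343322753906, 89.07550048828125), 82.47618103027344)
cup_rim 0.98 [3.9, 233.0, 126.2, 54.1] ((66.47562408447266, 260.4885559082031), (54.574520111083984, 129.4684295654297), 88.61964416503906)
cup_rim 0.58 [174.1, 166.7, 86.7, 56.7] ((216.50997924804688, 194.0699920654297), (44.689151763916016, 88.38835906982422), 81.8698959350586)
cup_rim 0.58 [180.2, 275.6, 82.4, 52.6] ((222.0, 300.5), (51.0, 78.0), 90.0)
cradle 0.58 [185.6, 166.1, 80.0, 35.0] ((229.86058044433594, 172.9075927734375), (84.87419891357422, 29.389938354492188), 16.429302215576172)
driver 0.69 [27.0, 144.7, 171.8, 23.0] ((112.5, 154.5), (21.0, 171.0), 90.0)
```

View pics/w1.png

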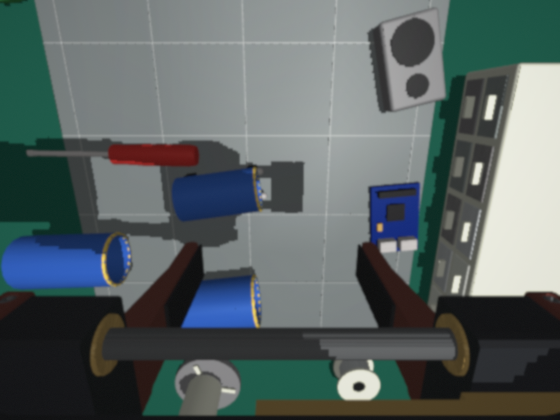

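Wrist view: the small cup runs from about (175,199) at the bottom to (259,187) at the rim. The driver handle is at (110–198,155), close by on the +y side.

```bash
cat >> h.py <<'E'
from scipy.optimize import minimize, least_squares
def cyl(p,yaw,pitch=0,L=.09,r=.025):
    a=np.array([np.cos(yaw)*np.cos(pitch),np.sin(yaw)*np.cos(pitch),np.sin(pitch)]); b=np.array([-np.sin(yaw),np.cos(yaw),0]); n=np.cross(a,b)
    th=np.linspace(0,2*np.pi,40)
    return np.array([p+a*s*L+r*(np.cos(t)*b+np.sin(t)*n) for s in(0,1) for t in th])
def hull(c,P):
    K,R,t=c; q=(R@P.T+t[:,None]); q=(K@q); q=(q[:2]/q[2]).T
    return cv2.convexHull(q.astype(np.float32))[:,0]
def fitcyl(cams,regs,x0):
    obs=[cv2.convexHull(cv2.findNonZero(g.astype(np.uint8)))[:,0].astype(np.float32) for g in regs]
    f=lambda v:sum(np.mean([cv2.pointPolygonTest(hull(c,cyl(v[:3],v[3])),(float(x),float(y)),True)**2 for x,y in o])+np.mean([cv2.pointPolygonTest(o,(float(x),float(y)),True)**2 for x,y in hull(c,cyl(v[:3],v[3]))]) for c,o in zip(cams,obs))
    r=minimize(f,x0,method="Nelder-Mead",options=dict(initial_simplex=np.array([x0]+[np.array(x0)+d for d in np.diag([.01,.01,.01,.1])]),maxiter=400)); return r.x,r.fun
E
python3 - <<'E'
from h import *
m=np.load("w1.npy"); w=(cam("scene")[0]*0+np.array(viewer.camera_info("wrist")["camera_matrix"]),m[:,:3],m[:,3])
pick=lambda n,u:[r["region"] for r in models.outline_of("cup",n) if r["region"][u[1],u[0]]]
g=[pick("wrist",(216,194)),pick("side",(301,236)),pick("scene",(268,222))]
cs=[w,cam("side"),cam("scene")]; print([len(x) for x in g])
x0=np.array([.49,-.012,.045,.1])
print("wrist+side",fitcyl(cs[:2],[x[0] for x in g[:2]],x0)); print("all",fitcyl(cs,[x[0] for x in g],x0))
for u in((110,155),(198,147),(198,163),(27,152)): print("driver",atz(w,u,.015))
E
```

```text
[1, 1, 1]
wrist+side (array([ 0.49027688, -0.01542415,  0.04438495,  0.13995973]), np.float64(2.9325255148356533))
all (array([ 0.49022552, -0.01552098,  0.04368956,  0.1365715 ]), np.float64(4.600525484826224))
driver [0.40386424 0.02942429 0.015     ]
driver [0.50776303 0.03876274 0.015     ]
driver [0.50629634 0.0200124  0.015     ]
driver [0.3075188  0.03289204 0.015     ]
```

Call:
play_rows --increments '[[[-22,-3,0],[0,-0.117,0],0.75],[[-22,-3,0],[0,-0.117,0],0.75],[[-22,-3,0],[0,-0.117,0],0.75],[[-22,-3,0],[0,-0.117,0],0.75],[[-22,-3,0],[0,-0.117,0],0.75],[[-20,-3,0],[0,-0.117,0],0.75],[[0,0,0],[0,0,0.138],0.75],[[0,0,-14],[0,0,0],0.75],[[0,0,-20],[0,0,0],0.75],[[0,0,-10],[0,0,0],0.75],[[0,0,0],[0,0,0],0.75]]'

```text
t: 2.48
tool_pos: [0.5099, -0.0206, 0.1591]
eef_rot: [[-0.139, 0.778, 0.612], [0.99, 0.107, 0.088], [0.003, 0.618, -0.786]]
contact_force: [-0.8, 0.2, -0.0]
width: 0.0663
grip_force: 0.0
```

```bash
python3 - <<'E'
from h import *
np.set_printoptions(precision=4,suppress=True)
st=readout.get_state(); print(st["t"],st["qpos"],st["tool_pos"]); print(np.array(st["eef_rot"]),st["contact_force"],st["width"])
im=viewer.read_camera("wrist"); save("w2.png",im); w=cam("wrist",st)
R=[r for r in models.outline_of("cup","wrist")]
for r in R: print(r["score"],r["extent"])
x=np.array([.490,-.0155,.0445,.138]); print("pred",hull(w,cyl(x[:3],x[3])).min(0),hull(w,cyl(x[:3],x[3])).max(0))
E
```

```text
2.475 [-0.308  -0.8526  2.1623  0.2904  1.2294 -0.4586] [ 0.5099 -0.0206  0.1591]
[[-0.139   0.7785  0.6121]
 [ 0.9903  0.1072  0.0884]
 [ 0.0032  0.6184 -0.7858]] [-0.8281  0.1651 -0.0018] 0.06628061161646571
0.74 [191.5, 285.5, 66.7, 83.4]
0.73 [171.9, 162.6, 106.3, 65.0]
0.73 [1.6, 258.5, 58.6, 59.4]
pred [168.3293 159.2233] [277.674  226.1349]
```

View pics/w2.png

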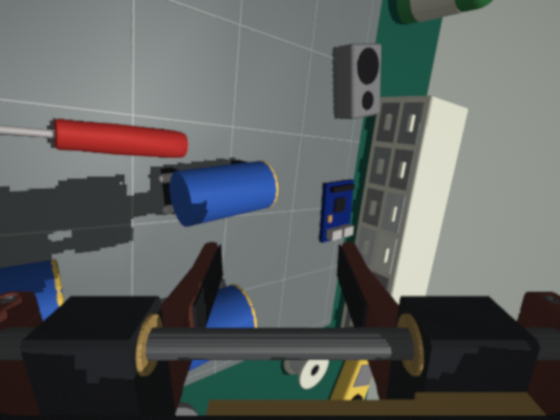

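The fingers close along world x at the start, so the tool needs a quarter turn about its axis. The tilt also put joint 2 near its limit. I'll back off, turn, and fit the kinematics from the states.

Call:
play_rows --increments '[[[20,0,15],[0,0,0],0.75],[[20,0,15],[0,0,0],0.75],[[0,0,0],[0,0,0],0.75]]'

```text
t: 2.95
tool_pos: [0.5513, -0.021, 0.1923]
eef_rot: [[-0.14, 0.776, 0.615], [0.99, 0.109, 0.088], [0.002, 0.621, -0.784]]
contact_force: [-0.0, -0.0, 0.2]
width: 0.0659
grip_force: 0.0
```

```bash
python3 - <<'E'
from h import *
import json
np.set_printoptions(precision=4,suppress=True)
st=readout.get_state(); print(st["t"],st["qpos"],st["tool_pos"]); 
json.dump([[list(map(float,st["qpos"])),list(map(float,st["tool_pos"])),np.array(st["eef_rot"]).tolist()]],open("s1.json","w"))
E
```

```text
2.95 [-0.271  -0.7036  2.0248  0.2705  1.2051 -0.4273] [ 0.5513 -0.021   0.1923]
```

Call:
play_rows --increments '[[[0,0,0],[0.107,0.0154,-0.1376],0.75],[[0,0,0],[0.107,0.0154,-0.1376],0.75],[[0,0,0],[0.107,0.0154,-0.1376],0.75],[[0,0,0],[0.107,0.0154,-0.1376],0.75],[[0,0,0],[0.107,0.0154,-0.1376],0.75],[[0,0,0],[0.107,0.0154,-0.1376],0.75],[[0,0,0],[0.107,0.0154,-0.1376],0.75],[[0,0,0],[0.107,0.0154,-0.1376],0.75],[[0,0,0],[0.107,0.0154,-0.1376],0.75],[[0,0,0],[0,0,0],0.75]]'

```text
t: 4.2
tool_pos: [0.5497, -0.0212, 0.19]
eef_rot: [[0.779, 0.136, 0.612], [0.106, -0.991, 0.086], [0.618, -0.002, -0.786]]
contact_force: [-0.4, 0.5, -0.6]
width: 0.0656
grip_force: 0.0
```

```bash
cat > fk.py <<'E'
import numpy as np
from scipy.spatial.transform import Rotation as Ro
Rz=lambda a:Ro.from_euler('z',a).as_matrix(); Ry=lambda a:Ro.from_euler('y',a).as_matrix()
def fk(q,v):
    h,x0,lat,L1,e,L2,dt,c,g,s4,s6=v
    F=Rz(q[0])@Ry(q[1]+q[2]+c)@Rz(s4*q[3]); R=F@Ry(q[4]-c)@Rz(s6*q[5]+g)
    p=Rz(q[0])@(np.array([x0,lat,h])+Ry(q[1])@[0,0,L1]+Ry(q[1]+q[2])@[e,0,L2])+R@[0,0,dt]
    return p,R
E
python3 - <<'E'
from h import *; from fk import *; import json
np.set_printoptions(precision=4,suppress=True)
st=readout.get_state(); print(st["t"],st["qpos"],st["tool_pos"]);print(np.array(st["eef_rot"]))
D=json.load(open("s1.json"))+[[list(map(float,st["qpos"])),list(map(float,st["tool_pos"])),np.array(st["eef_rot"]).tolist()]]
D.append([[-.308,-.8526,2.1623,.2904,1.2294,-.4586],[.5099,-.0206,.1591],[[-.139,.7785,.6121],[.9903,.1072,.0884],[.0032,.6184,-.7858]]])
D.append([[-0.057,0.091,1.231,0,1.82,-0.057],[.6,0,.198],None])
json.dump(D,open("D.json","w"))
best=None
for s4 in(1,-1):
  for s6 in(1,-1):
    for g in(0,1.57,-1.57,3.14):
      def f(u):
        v=[*u,s4,s6]; o=[]
        for q,p,R in D:
            P,Q=fk(q,v); o+=list((P-p)*5)
            if R is not None: o+=list((Q-np.array(R)).ravel())
        return np.array(o+list(.002*(u-u0)))
      u0=np.array([.3,0,.0,.35,0,.35,.25,0,g]); r=least_squares(f,u0)
      if best is None or r.cost<best[0]: best=(r.cost,[*r.x,s4,s6],f(r.x))
print(best[0],np.array(best[1])); print(best[2]); json.dump(best[1],open("v.json","w"))
E
```

```text
4.2 [-0.2689 -0.7056  2.0282  0.2654  1.2064  1.15  ] [ 0.5497 -0.0212  0.19  ]
[[ 0.7794  0.136   0.6116]
 [ 0.1056 -0.9907  0.0856]
 [ 0.6176 -0.0021 -0.7865]]
2.2337956653220244e-07 [ 0.1563  0.002   0.0342  0.3723  0.0959  0.5569  0.3733 -0.      1.5708
  1.      1.    ]
[ 0.      0.0001  0.      0.      0.     -0.      0.     -0.      0.
  0.      0.      0.      0.      0.0001  0.      0.     -0.     -0.
 -0.     -0.      0.      0.     -0.      0.     -0.0001 -0.0002 -0.
  0.     -0.      0.     -0.      0.      0.     -0.      0.0001 -0.
  0.     -0.     -0.     -0.0003  0.      0.0001  0.      0.0002  0.0004
  0.0002 -0.      0.    ]
```

```bash
cat >> fk.py <<'E'
import json
from scipy.optimize import least_squares
try: V=json.load(open("v.json"))
except Exception: V=None
LO=np.array([-2.87,-.86,.17,-1.51,.06,-2.65]);HI=np.array([2.87,2.18,2.46,4.65,2.69,2.65])
def ik(p,R,seeds=None):
    b=None
    for s in seeds or ([-.27,-.7,2.03,.27,1.2,1.15],[.4,-.3,1.7,1.5,1.5,0],[.4,-.3,1.7,-1.2,1.5,0],[.4,0,1.5,2.5,1.5,0]):
        f=lambda q:np.r_[(fk(q,V)[0]-p)*5,(fk(q,V)[1]-R).ravel()]
        r=least_squares(f,np.clip(s,LO+.01,HI-.01),bounds=(LO,HI))
        if b is None or r.cost<b[0]-1e-9: b=(r.cost,r.x)
    return b[0],b[1],np.minimum(b[1]-LO,HI-b[1]).min()
def tool(az,a):  # a: tilt from down toward azimuth az; camera (x) up side
    z=np.array([np.cos(az)*np.sin(a),np.sin(az)*np.sin(a),-np.cos(a)]); x=np.array([np.cos(az)*np.cos(a),np.sin(az)*np.cos(a),np.sin(a)])
    return np.c_[x,np.cross(z,x),z]
E
python3 - <<'E'
from h import *; from fk import *
np.set_printoptions(precision=2,suppress=True)
y=.138; c=np.array([.49,-.0155,.0445]); ax=np.array([np.cos(y),np.sin(y),0]); s=.04
for a in(.1,.25,.4,.5,.6,.7):
    R=tool(y,a); r=[ik(c+s*ax+k*R[:,2],R) for k in(.0187,-.09)]
    print("grasp",a,[(round(i[0],5),round(i[2],2)) for i in r],r[0][1])
    for az in np.arange(-1.2,3.2,.4):
        R=tool(az,np.pi/2-a); g=np.array([.473,.277,.016+.09-s]); r=[ik(g+[0,0,h]+.0187*R[:,2],R) for h in(0,.08)]
        if r[0][0]<1e-4 and r[1][0]<1e-4: print("   place",az.round(2),[(round(i[0],5),round(i[2],2)) for i in r],r[0][1])
E
```

```text
grasp 0.1 [(np.float64(0.0), np.float64(0.67)), (np.float64(0.0), np.float64(0.63))] [-0.1  -0.16  1.79  0.02  1.42  1.33]
   place 1.2 [(np.float64(0.0), np.float64(0.14)), (np.float64(0.0), np.float64(0.13))] [-0.25 -0.07  2.32  1.57  1.41 -0.68]
   place 1.6 [(np.float64(0.0), np.float64(0.51)), (np.float64(0.0), np.float64(0.51))] [-0.23  0.27  1.95  1.34  1.71 -0.68]
   place 2.0 [(np.float64(0.0), np.float64(0.71)), (np.float64(0.0), np.float64(0.67))] [-0.13  0.55  1.57  1.17  1.98 -0.66]
   place 2.4 [(np.float64(0.0), np.float64(0.45)), (np.float64(0.0), np.float64(0.4))] [ 0.01  0.79  1.21  1.05  2.24 -0.66]
   place 2.8 [(np.float64(0.0), np.float64(0.18)), (np.float64(0.0), np.float64(0.13))] [ 0.15  1.    0.87  0.93  2.51 -0.69]
grasp 0.25 [(np.float64(0.0), np.float64(0.54)), (np.float64(0.0), np.float64(0.44))] [-0.13 -0.3   1.92  0.07  1.28  1.29]
   place -1.2 [(np.float64(0.0), np.float64(0.11)), (np.float64(5e-05), np.float64(0.0))] [ 0.99  0.61  1.36 -1.05  2.01 -2.54]
   place 1.2 [(np.float64(0.0), np.float64(0.13)), (np.float64(0.0), np.float64(0.15))] [-0.22 -
[... 2967 characters left out ...]
float64(0.0), np.float64(0.04))] [ 0.17 -0.77  2.4   0.64  0.86  0.67]
   place 1.2 [(np.float64(0.0), np.float64(0.26)), (np.float64(0.0), np.float64(0.35))] [-0.03 -0.43  2.2   0.89  1.19  0.07]
   place 1.6 [(np.float64(0.0), np.float64(0.54)), (np.float64(0.0), np.float64(0.61))] [-0.06 -0.1   1.92  0.87  1.47 -0.25]
   place 2.0 [(np.float64(0.0), np.float64(0.82)), (np.float64(0.0), np.float64(0.86))] [-0.01  0.18  1.64  0.78  1.73 -0.47]
   place 2.4 [(np.float64(0.0), np.float64(0.73)), (np.float64(0.0), np.float64(0.63))] [ 0.09  0.41  1.36  0.66  1.96 -0.67]
   place 2.8 [(np.float64(0.0), np.float64(0.52)), (np.float64(0.0), np.float64(0.41))] [ 0.2   0.6   1.11  0.5   2.17 -0.9 ]
```

Call:
play_rows --increments '[[[-3,4,-5],[-0.023,0.164,0],0.75],[[-3,3,-15],[0,0,0],0.75],[[-3,3,-20],[0,0,0],0.75],[[-2,2,-20],[0,0,0],0.75],[[0,0,-20],[0,0,0],0.75],[[0,0,-12],[0,0,0],0.75],[[0,0,0],[0,0,0],0.75]]'

```text
t: 5.08
tool_pos: [0.5386, -0.0092, 0.0969]
eef_rot: [[0.87, 0.135, 0.474], [0.117, -0.991, 0.067], [0.479, -0.003, -0.878]]
contact_force: [-0.8, 0.8, 0.1]
width: 0.0656
grip_force: 0.0
```

```bash
python3 - <<'E'
from h import *
np.set_printoptions(precision=4,suppress=True)
st=readout.get_state(); print(st["qpos"])
im=viewer.read_camera("wrist"); w=cam("wrist",st)
x=np.array([.490,-.0155,.0445,.138])
for r in models.outline_of("cup","wrist")[:3]: print(r["score"],r["extent"])
g=[r["region"] for r in models.outline_of("cup","wrist")]; g=max(g,key=lambda m:(m[tuple(np.clip(proj(w,[.53,-.01,.06])[::-1].astype(int),0,[419,559]))],m.sum()))
v,f=fitcyl([w],[g],x); print("wrist only",v,f)
s=[r["region"] for r in models.outline_of("cup","side") if r["region"][236,301]] 
print("both",fitcyl([w,cam("side")],[g,s[0]],x) if s else None)
gp=np.array(st["tool_pos"])-.0187*np.array(st["eef_rot"])[:,2]; print("grasp pt",gp)
im=im.copy(); cv2.polylines(im,[hull(w,cyl(x[:3],x[3])).astype(int)],True,(255,0,0)); cv2.polylines(im,[hull(w,cyl(v[:3],v[3])).astype(int)],True,(0,255,0)); save("w3.png",im)
E
```

```text
[-0.1882 -0.5788  2.0554  0.1668  1.1933  1.2239]
0.71 [415.0, 229.5, 98.2, 83.0]
0.6 [1.0, 41.8, 17.1, 44.6]
0.57 [251.4, 196.3, 59.6, 122.2]
wrist only [ 0.4905 -0.0161  0.0413  0.1361] 0.3488754305820365
both (array([ 0.4903, -0.0159,  0.0437,  0.1415]), np.float64(3.232131982065667))
grasp pt [ 0.5297 -0.0104  0.1133]
```

View pics/w3.png

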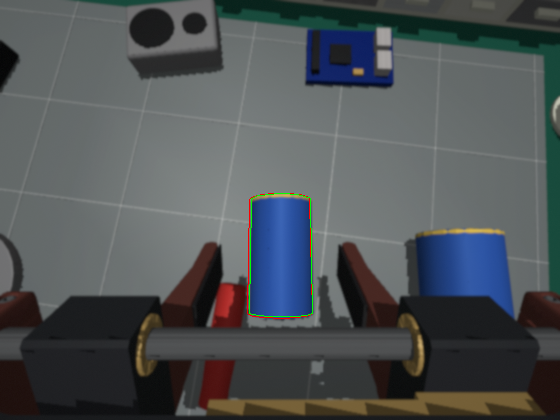

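The fitted outline matches the cup at (250–312, 195–317), centred between the fingers. The driver stays behind the left finger. Next I descend and close.

Call:
play_rows --increments '[[[0,0,-15],[0,0,0],0.75],[[0,0,-15],[0,0,0],0.75],[[0,0,-15],[0,0,0],0.75],[[0,0,-14],[0,0,0],0.75],[[0,0,-9],[0,0,0],0.75],[[0,0,0],[0,0,0],0.75],[[0,0,0],[0,0,0],0.5],[[0,0,0],[0,0,0],0.4],[[0,0,0],[0,0,0],0.4],[[0,0,0],[0,0,0],0.4],[[0,0,0],[0,0,0],0.4]]'

```text
t: 6.65
tool_pos: [0.5397, -0.0095, 0.031]
eef_rot: [[0.869, 0.134, 0.476], [0.117, -0.991, 0.066], [0.481, -0.002, -0.877]]
contact_force: [-0.7, -2.6, 2.8]
width: 0.0457
grip_force: 28.9
```

Width reads 45.7 mm on a 50 mm cup, so I'll lift a little and check.

Call:
play_rows --increments '[[[0,0,5],[0,0,0],0.4],[[0,0,10],[0,0,0],0.4],[[0,0,15],[0,0,0],0.4],[[0,0,15],[0,0,0],0.4],[[0,0,15],[0,0,0],0.4],[[0,0,0],[0,0,0],0.4]]'

```text
t: 7.4
tool_pos: [0.5402, -0.0093, 0.0928]
eef_rot: [[0.868, 0.135, 0.478], [0.117, -0.991, 0.066], [0.483, -0.001, -0.876]]
contact_force: [0.1, -0.0, -0.5]
width: 0.0458
grip_force: 28.4
```

```bash
python3 - <<'E'
from h import *
np.set_printoptions(precision=4,suppress=True)
st=readout.get_state(); im=viewer.read_camera("wrist"); s=viewer.read_camera("side")
save("w4.png",np.hstack([im[150:420,120:440],cv2.resize(s[130:300,200:400],(318,270))]))
E
```

```text
(no output)
```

View pics/w4.png

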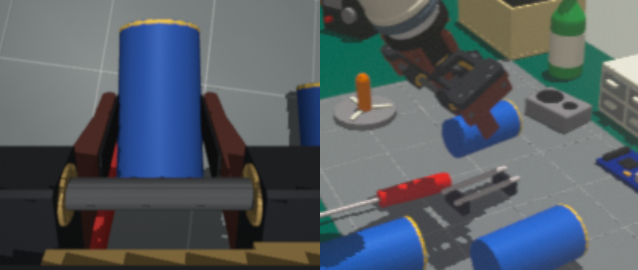

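```bash
python3 - <<'E'
from h import *; from fk import *
np.set_printoptions(precision=2,suppress=True)
st=readout.get_state(); a=np.arccos(-np.array(st["eef_rot"])[2,2]); print(a)
F=np.diag([-1,-1,1]); s=.04
for az in np.arange(-3,3.2,.2):
    R=tool(az,np.pi/2-a)@F; g=np.array([.473,.277,.016+.09-s])
    S=[[.1,.2,1.7,j4,1.6,j6] for j4 in(-1.2,0,.9,2.5,4) for j6 in(-2.3,0,2.3)]
    r=[ik(g+[0,0,h]+.0187*R[:,2],R,S) for h in(0,.1)]
    if r[0][0]<1e-4 and r[1][0]<1e-4: print("place",az.round(2),[(round(i[0],5),round(i[2],2)) for i in r],r[0][1],r[1][1])
print("flipped grasp",ik(np.array(st["tool_pos"]),np.array(st["eef_rot"])@F,[[-.19,-.58,2.05,.17,1.19,-1.9]]))
E
```

```text
0.500242148176405
place -3.0 [(np.float64(0.0), np.float64(0.17)), (np.float64(0.0), np.float64(0.04))] [0.35 0.92 0.74 0.31 2.52 1.93] [0.35 0.85 0.66 0.4  2.65 2.03]
place -2.4 [(np.float64(0.0), np.float64(0.15)), (np.float64(0.0), np.float64(0.01))] [ 0.57  0.95  0.69 -0.28  2.54  1.26] [ 0.57  0.89  0.6  -0.35  2.68  1.17]
place -2.2 [(np.float64(0.0), np.float64(0.21)), (np.float64(0.0), np.float64(0.08))] [ 0.64  0.91  0.75 -0.44  2.48  1.07] [ 0.64  0.85  0.67 -0.54  2.61  0.94]
place -2.0 [(np.float64(0.0), np.float64(0.3)), (np.float64(0.0), np.float64(0.18))] [ 0.71  0.85  0.85 -0.57  2.39  0.92] [ 0.71  0.78  0.77 -0.67  2.51  0.78]
place -1.8 [(np.float64(0.0), np.float64(0.41)), (np.float64(0.0), np.float64(0.3))] [ 0.77  0.77  0.97 -0.67  2.28  0.8 ] [ 0.77  0.69  0.9  -0.76  2.39  0.67]
place -1.6 [(np.float64(0.0), np.float64(0.53)), (np.float64(0.0), np.float64(0.43))] [ 0.84  0.68  1.11 -0.75  2.16  0.71] [ 0.84  0.59  1.04 -0.83  2.26  0.58]
place -1.4 [(np.float64(0.0), np.float64(0.66)), (np.float64(0.0), np.float64(0.56))] [ 0.9   0.57  1.25 -0.82  2.03  0.63] 
[... 1199 characters left out ...]
np.float64(0.19)), (np.float64(0.0), np.float64(0.06))] [0.05 0.54 1.3  0.78 2.06 2.46] [0.05 0.44 1.24 0.85 2.17 2.59]
place 2.6 [(np.float64(0.0), np.float64(0.27)), (np.float64(0.0), np.float64(0.14))] [0.11 0.65 1.15 0.71 2.18 2.38] [0.11 0.56 1.08 0.79 2.29 2.51]
place 2.8 [(np.float64(0.0), np.float64(0.37)), (np.float64(0.0), np.float64(0.24))] [0.18 0.74 1.01 0.62 2.3  2.28] [0.18 0.66 0.94 0.71 2.41 2.41]
place 3.0 [(np.float64(0.0), np.float64(0.29)), (np.float64(0.0), np.float64(0.17))] [0.25 0.83 0.88 0.52 2.4  2.16] [0.25 0.75 0.81 0.61 2.52 2.29]
flipped grasp (np.float64(3.0486832491118577e-30), array([-0.19, -0.58,  2.07,  0.17,  1.18, -1.92]), np.float64(0.2834381778995173))
```

```bash
cat > path.py <<'E'
from fk import *
def Rt(R0,yaw,pitch):
    b=-R0[:,1]*1.0  # closing axis ~ +y
    return Rz(yaw)@Ro.from_rotvec(b*pitch).as_matrix()@R0
E
python3 - <<'E'
from h import *; from path import *
np.set_printoptions(precision=3,suppress=True)
s,d=cam("scene"),cam("side")
P=[]
for n in("scene","side"):
    im=viewer.read_camera(n).astype(int); m=(im[...,0]>150)&(im[...,1]<130)&(im[...,2]<80)&(im[...,0]-im[...,1]>70)
    for r in models.outline_of("post",n): 
        q=r["region"]; ys,xs=np.nonzero(q); x,y=xs.mean(),ys.mean(); M=m.copy(); M[:, :int(x-12)]=0; M[:,int(x+12):]=0; M[:int(y-35)]=0; M[int(y+15):]=0
        yy,xx=np.nonzero(M); print(n,r["score"],(x,y),r["extent"],len(xx),(xx.mean(),yy.mean(),yy.min(),yy.max()) if len(xx) else 0)
    P.append((im,))
for n,u in(("lampbase",(435,138)),("bluething",(450,175)),("fan",(405,238)),("box",(440,250)),("blackbox",(487,212))): print(n,atz(s,u,0))
st=readout.get_state(); R0=np.array(st["eef_rot"]); p0=np.array(st["tool_pos"])-.0187*R0[:,2]
q=st["qpos"]; g1=np.array([.473,.277,.17]); mid=p0+[0,0,.11]
for t in np.linspace(0,1,11):
    R=Rt(R0,t*1.8,t*1.571); g=mid+(np.array([g1[0],g1[1],mid[2]])-mid)*t
    c,q,mg=ik(g+.0187*R[:,2],R,[q]); print(t.round(1),c.round(5),mg.round(2),q,g)
print(R, -R0[:,1])
E
```

```text
scene 0.83 (np.float64(322.3191094619666), np.float64(176.48979591836735)) [307.4, 158.2, 32.6, 29.9] 7 (np.float64(323.2857142857143), np.float64(162.0), np.int64(161), np.int64(163))
scene 0.71 (np.float64(352.8268251273345), np.float64(201.2818336162988)) [333.6, 187.3, 32.7, 25.4] 10 (np.float64(354.5), np.float64(186.0), np.int64(185), np.int64(187))
side 0.7 (np.float64(169.0378947368421), np.float64(219.54105263157894)) [149.7, 198.0, 45.3, 39.5] 33 (np.float64(166.0909090909091), np.float64(199.24242424242425), np.int64(197), np.int64(202))
side 0.69 (np.float64(227.12971698113208), np.float64(198.0754716981132)) [206.7, 176.1, 43.0, 33.7] 27 (np.float64(226.40740740740742), np.float64(178.92592592592592), np.int64(177), np.int64(181))
lampbase [0.184 0.75  0.   ]
bluething [0.428 0.649 0.   ]
fan [0.666 0.344 0.   ]
box [0.737 0.407 0.   ]
blackbox [0.637 0.631 0.   ]
0.0 0.0 0.29 [-0.188 -0.574  1.871  0.158  1.37   1.255] [ 0.53  -0.01   0.216]
0.1 0.0 0.43 [-0.13  -0.426  1.73   0.147  1.528  1.143] [0.524 0.018 0.216]
0.2 0.0 0.58 [-0.041 -0.283  1.594  0.097  1.672  1.053] [0.519 0.047 0.216]
0.3 0.0 0.71 [ 0.068 -0.151  1.47   0.019  1.801  0.969] [0.513 0.076 0.216]
0.4 0.0 0.78 [ 0.19  -0.03   1.362 -0.082  1.913  0.882] [0.507 0.105 0.216]
0.5 0.0 0.69 [ 0.319  0.075  1.276 -0.203  2.004  0.789] [0.501 0.133 0.216]
0.6 0.0 0.62 [ 0.451  0.163  1.216 -0.343  2.07   0.688] [0.496 0.162 0.216]
0.7 0.0 0.58 [ 0.583  0.232  1.187 -0.495  2.107  0.585] [0.49  0.191 0.216]
0.8 0.0 0.57 [ 0.712  0.282  1.191 -0.654  2.115  0.488] [0.484 0.22  0.216]
0.9 0.0 0.59 [ 0.836  0.313  1.227 -0.813  2.095  0.408] [0.479 0.248 0.216]
1.0 0.0 0.54 [ 0.952  0.327  1.293 -0.968  2.053  0.354] [0.473 0.277 0.216]
[[-0.173  0.934  0.311]
 [ 0.446  0.356 -0.821]
 [-0.878 -0.003 -0.478]] [-0.134  0.991  0.003]
```

```bash
python3 - <<'E'
from h import *; from path import *
np.set_printoptions(precision=4,suppress=True)
s,d=cam("scene"),cam("side")
print("tip",tri([s,d],[(354.5,185),(226.4,177)]),"toppart",tri([s,d],[(354.5,186),(226.4,179)]))
p=[.473,.277,.072]; print(proj(s,p),proj(d,p),proj(s,[.473,.277,0.012]),proj(d,[.473,.277,.012]))
for x in(1,):
    for r in models.outline_of("post","side")[:2]+models.outline_of("post","scene")[:2]: print(r["extent"])
th=np.linspace(0,6.28,60); C=np.c_[.473+.05*np.cos(th),.277+.05*np.sin(th),0*th+.006]
for c in(d,s): h=hull(c,C); print("base ring",h.min(0),h.max(0))
st=readout.get_state(); R0=np.array(st["eef_rot"]); p0=np.array(st["tool_pos"])+[0,0,.11]
a=np.pi/2
R1=np.c_[tool(-1.0,a-.5002)@np.diag([-1,-1,1])]; rv=Ro.from_matrix(R1@R0.T).as_rotvec(); N=18
p1=np.array([.4714,.2795,.21])+.0187*R1[:,2]; print("rv/row",rv/N,np.linalg.norm(rv)/N,"dp/row mm",(p1-p0)/N*1e3,p1,R1)
q=st["qpos"]
for t in np.linspace(0,1,10):
    R=Ro.from_rotvec(rv*t).as_matrix()@R0; c,q2,m=ik(p0+(p1-p0)*t,R,[q]); print(c.round(5),m.round(2),(q2-q).round(2),"cup dir",R@R0.T@[.99,.138,0]); q=q2
E
```

```text
tip (array([0.4736, 0.2761, 0.0692]), [np.float64(0.001676614272158358), np.float64(0.0016766142721582151)]) toppart (array([0.473 , 0.2765, 0.0643]), [np.float64(0.0009652478518946754), np.float64(0.0009652478518944933)])
[354.9937 183.5081] [226.3117 176.447 ] [353.3269 199.9597] [228.2093 197.7707]
[149.7, 198.0, 45.3, 39.5]
[206.7, 176.1, 43.0, 33.7]
[307.4, 158.2, 32.6, 29.9]
[333.6, 187.3, 32.7, 25.4]
base ring [208.6167 190.7783] [248.019  209.6023]
base ring [336.6895 192.2477] [369.8004 211.4684]
rv/row [-0.0911  0.0419  0.0847] 0.1312956039703843 dp/row mm [-3.2597 15.2678  0.0863] [0.4803 0.2657 0.201 ] [[-0.2591  0.8415  0.4741]
 [ 0.4036  0.5403 -0.7384]
 [-0.8775  0.     -0.4796]]
0.0 0.29 [-0.    0.   -0.2  -0.01  0.19  0.03] cup dir [ 0.99   0.138 -0.   ]
0.0 0.36 [ 0.18  0.07 -0.07 -0.18  0.07 -0.04] cup dir [ 0.9482  0.2921 -0.1211]
0.0 0.44 [ 0.17  0.08 -0.07 -0.17  0.08 -0.05] cup dir [ 0.8721  0.412  -0.2624]
0.0 0.54 [ 0.16  0.09 -0.07 -0.15  0.08 -0.07] cup dir [ 0.7667  0.4897 -0.4142]
0.0 0.64 [ 0.15  0.1  -0.06 -0.13  0.08 -0.09] cup dir [ 0.6394  0.5197 -0.5659]
0.0 0.74 [ 0.13  0.1  -0.05 -0.12  0.07 -0.11] cup dir [ 0.4988  0.5    -0.7074]
0.0 0.81 [ 0.12  0.09 -0.04 -0.11  0.06 -0.13] cup dir [ 0.3546  0.4319 -0.8288]
0.0 0.7 [ 0.1   0.09 -0.03 -0.11  0.05 -0.14] cup dir [ 0.2167  0.3202 -0.9218]
0.0 0.6 [ 0.09  0.07 -0.01 -0.1   0.03 -0.16] cup dir [ 0.0946  0.1724 -0.98  ]
0.0 0.51 [ 0.08  0.06 -0.   -0.09  0.01 -0.17] cup dir [-0.0035 -0.0013 -0.9996]
```

The post tip triangulates to (0.473, 0.2765), height 69 mm, which agrees with the text. Next I lift, then swing and invert the cup.

Call:
play_rows --increments '[[[0,0,15],[0,0,0],0.4],[[0,0,20],[0,0,0],0.4],[[0,0,20],[0,0,0],0.4],[[0,0,20],[0,0,0],0.4],[[0,0,20],[0,0,0],0.4],[[0,0,15],[0,0,0],0.4]]'

```text
t: 8.55
tool_pos: [0.5395, -0.0092, 0.2025]
eef_rot: [[0.869, 0.135, 0.477], [0.117, -0.991, 0.066], [0.481, -0.002, -0.877]]
contact_force: [0.2, -0.5, -0.8]
width: 0.0459
grip_force: 28.4
```

Call:
play_rows --increments '[[[-3.3,15.3,0],[-0.0911,0.0419,0.0847],0.4],[[-3.3,15.3,0],[-0.0911,0.0419,0.0847],0.4],[[-3.3,15.3,0],[-0.0911,0.0419,0.0847],0.4],[[-3.3,15.3,0],[-0.0911,0.0419,0.0847],0.4],[[-3.3,15.3,0],[-0.0911,0.0419,0.0847],0.4],[[-3.3,15.3,0],[-0.0911,0.0419,0.0847],0.4],[[-3.3,15.3,0],[-0.0911,0.0419,0.0847],0.4],[[-3.3,15.3,0],[-0.0911,0.0419,0.0847],0.4],[[-3.3,15.3,0],[-0.0911,0.0419,0.0847],0.4],[[-3.3,15.3,0],[-0.0911,0.0419,0.0847],0.4],[[-3.3,15.3,0],[-0.0911,0.0419,0.0847],0.4],[[-3.3,15.3,0],[-0.0911,0.0419,0.0847],0.4],[[-3.3,15.3,0],[-0.0911,0.0419,0.0847],0.4],[[-3.3,15.3,0],[-0.0911,0.0419,0.0847],0.4],[[-3.3,15.3,0],[-0.0911,0.0419,0.0847],0.4],[[-3.3,15.3,0],[-0.0911,0.0419,0.0847],0.4],[[-3.3,15.3,0],[-0.0911,0.0419,0.0847],0.4],[[-3.3,15.3,0],[-0.0911,0.0419,0.0847],0.4],[[0,0,0],[0,0,0],0.4],[[0,0,0],[0,0,0],0.4]]'

```text
t: 11.05
tool_pos: [0.48, 0.2661, 0.2006]
eef_rot: [[-0.257, 0.842, 0.473], [0.407, 0.539, -0.737], [-0.876, 0.003, -0.482]]
contact_force: [-0.3, -0.3, -0.1]
width: 0.0458
grip_force: 28.5
```

```bash
python3 - <<'E'
from h import *; from path import *
np.set_printoptions(precision=4,suppress=True)
st=readout.get_state(); R=np.array(st["eef_rot"]); p=np.array(st["tool_pos"]); print(st["qpos"],st["width"],st["grip_force"],st["contact_force"])
R1=tool(-1.0,np.pi/2-.5002)@np.diag([-1,-1,1]); print("rot err",Ro.from_matrix(R1@R.T).as_rotvec()); g=p-.0187*R[:,2]; print("g",g)
o=[]
for n in("scene","side"):
    im=viewer.read_camera(n).copy(); c=cam(n)
    b=g+[.0016,-.0025,.041]; P=cyl(b,0,-np.pi/2); u=proj(c,g).astype(int)
    cv2.polylines(im,[hull(c,P).astype(int)],True,(255,0,0))
    x,y=np.clip(u[0]-65,0,430),np.clip(u[1]-75,0,270); o.append(cv2.resize(im[y:y+150,x:x+130],(390,450)))
save("p1.png",np.hstack(o))
E
```

```text
[ 1.0061  0.1924  1.4602 -0.9998  1.9061  0.2979] 0.04582664202908066 28.52667460218072 [-0.2698 -0.3409 -0.0814]
rot err [-0.0037  0.0011  0.0018]
g [0.4712 0.2799 0.2096]
```

View pics/p1.png

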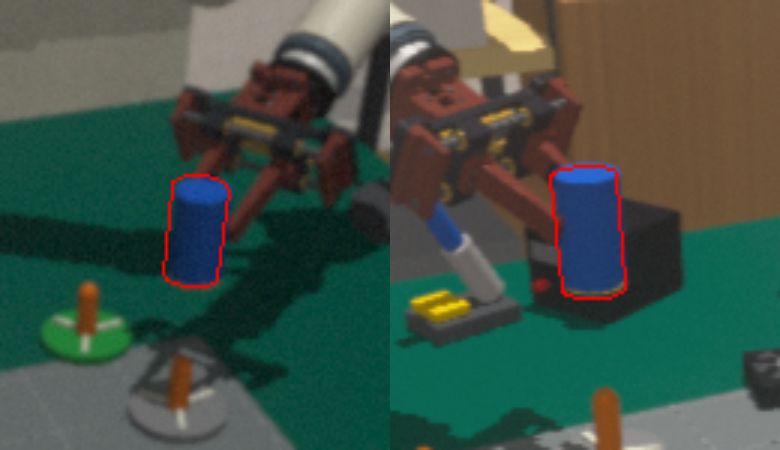

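The cup is inverted and its outline matches the prediction (scene crop 165–230, side crop 555–625), centred over the orange post. Lowering in stages while watching the force.

Call:
play_rows --increments '[[[0,0,-10],[-0.0037,0.0011,0.0018],0.4],[[0,0,-15],[0,0,0],0.4],[[0,0,-15],[0,0,0],0.4],[[0,0,-15],[0,0,0],0.4],[[0,0,-15],[0,0,0],0.4],[[0,0,-10],[0,0,0],0.4],[[0,0,-10],[0,0,0],0.4],[[0,0,0],[0,0,0],0.4]]'

```text
t: 12.15
tool_pos: [0.4796, 0.266, 0.1094]
eef_rot: [[-0.262, 0.84, 0.474], [0.4, 0.542, -0.739], [-0.878, -0.004, -0.478]]
contact_force: [0.1, 0.6, -1.0]
width: 0.0454
grip_force: 28.5
```

Call:
play_rows --increments '[[[0,0,-10],[0,0,0],0.4],[[0,0,-10],[0,0,0],0.4],[[0,0,-10],[0,0,0],0.4],[[0,0,-8],[0,0,0],0.4],[[0,0,-5],[0,0,0],0.4],[[0,0,0],[0,0,0],0.4],[[0,0,0],[0,0,0],0.4]]'

```text
t: 13.02
tool_pos: [0.4799, 0.2664, 0.0675]
eef_rot: [[-0.261, 0.84, 0.475], [0.401, 0.542, -0.738], [-0.878, -0.002, -0.479]]
contact_force: [0.6, -0.3, -1.2]
width: 0.0453
grip_force: 28.5
```

```bash
python3 - <<'E'
from h import *; from path import *
np.set_printoptions(precision=4,suppress=True)
st=readout.get_state(); R=np.array(st["eef_rot"]); p=np.array(st["tool_pos"]); print(st["contact_force"])
g=p-.0187*R[:,2]; print("g",g,"rim z",g[2]-.049)
o=[]
for n in("scene","side"):
    im=viewer.read_camera(n).copy(); c=cam(n)
    u=proj(c,g).astype(int)
    x,y=u[0]-65,u[1]-75; o.append(cv2.resize(im[y:y+150,x:x+130],(390,450)))
save("p2.png",np.hstack(o))
E
```

```text
[ 0.5906 -0.2543 -1.1508]
g [0.4711 0.2802 0.0765] rim z 0.02747536550054433
```

View pics/p2.png

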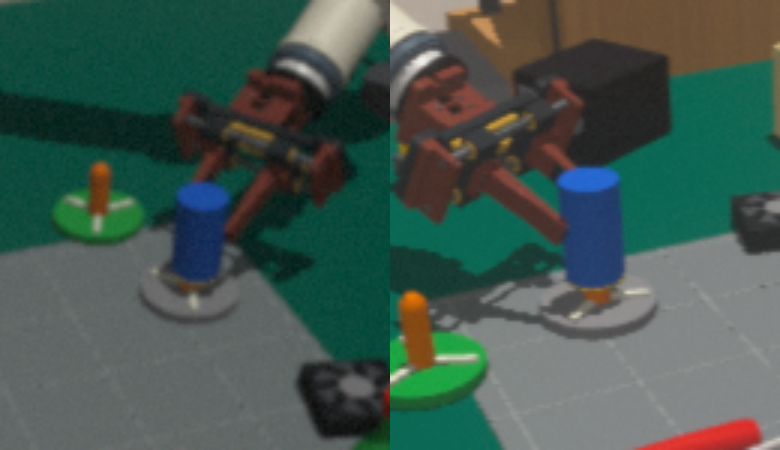

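The cup is over the peg, but the scene crop shows the cup bottom at about 197 against base centre 189. I'll measure that offset before finishing.

```bash
python3 - <<'E'
from h import *
np.set_printoptions(precision=4,suppress=True)
cs=[cam("scene"),cam("side")]; st=readout.get_state(); g=np.array(st["tool_pos"])-.0187*np.array(st["eef_rot"])[:,2]
obs=[]
for n,c in zip(("scene","side"),cs):
    im=viewer.read_camera(n); hs=cv2.cvtColor(im,cv2.COLOR_RGB2HSV); u=proj(c,g)
    m=((hs[...,0]>100)&(hs[...,0]<125)&(hs[...,1]>110)).astype(np.uint8); k=np.zeros_like(m); k[int(u[1]-30):int(u[1]+30),int(u[0]-18):int(u[0]+18)]=1
    _,L,S,_=cv2.connectedComponentsWithStats(m*k); j=1+S[1:,4].argmax(); obs.append(cv2.convexHull(cv2.findNonZero((L==j).astype(np.uint8)))[:,0].astype(np.float32)); print(n,S[j],u)
def H(c,v):
    a=np.array([v[3],v[4],-1]);a/=np.linalg.norm(a);b=np.cross(a,[0,1,0]);b/=np.linalg.norm(b);e=np.cross(a,b);t=np.linspace(0,6.28,40)
    return hull(c,np.array([v[:3]+a*s+.025*(np.cos(x)*b+np.sin(x)*e) for s in(0,.087) for x in t]))
def f(v):
    r=0
    for c,o in zip(cs,obs):
        h=H(c,v); r+=np.mean([cv2.pointPolygonTest(h,tuple(map(float,x)),True)**2 for x in o])+np.mean([cv2.pointPolygonTest(o,tuple(map(float,x)),True)**2 for x in h])
    return r
x0=np.r_[g+[0,0,.041],0,0]; r=minimize(f,x0,method="Nelder-Mead",options=dict(initial_simplex=np.array([x0]+[x0+d for d in np.diag([.01,.01,.01,.1,.1])]),maxiter=800)); v=r.x
print(v,r.fun,"rim",v[:3]+.09*np.array([v[3],v[4],-1]))
# post base ring: grey/white low saturation blob round it in both
for n,c in zip(("scene","side"),cs):
    for o in models.outline_of("post",n)[:3]:
        e=o["extent"]; print(n,o["score"],e)
E
```

```text
scene [347 166  20  34 520] [355.8368 181.6949]
side [214 154  23  41 747] [224.9842 174.4539]
[ 0.4744  0.2801  0.1201 -0.0258  0.0114] 1.7103976145637736 rim [0.4721 0.2811 0.0301]
scene 0.73 [308.3, 158.4, 31.5, 31.1]
scene 0.62 [333.6, 191.7, 35.2, 24.7]
side 0.95 [146.6, 197.9, 47.4, 40.2]
side 0.71 [207.2, 189.1, 41.6, 20.9]
```

The cup sits about 4 mm too far in +y, so I'll correct that and keep lowering.

Call:
play_rows --increments '[[[1,-2,0],[0,0,0],0.4],[[0,-2,0],[0,0,0],0.4],[[0,0,-4],[0,0,0],0.4],[[0,0,-4],[0,0,0],0.4],[[0,0,-1],[0,0,0],0.4],[[0,0,0],[0,0,0],0.4],[[0,0,0],[0,0,0],0.4]]'

```text
t: 14.2
tool_pos: [0.4809, 0.2623, 0.0583]
eef_rot: [[-0.261, 0.84, 0.475], [0.401, 0.542, -0.739], [-0.878, -0.002, -0.478]]
contact_force: [0.7, 0.3, -0.5]
width: 0.046
grip_force: 28.5
```

Call:
play_rows --increments '[[[0,0,-1],[0,0,0],0.4],[[0,0,0],[0,0,0],0.4]]'

```text
t: 14.45
tool_pos: [0.4808, 0.2622, 0.0571]
eef_rot: [[-0.261, 0.841, 0.475], [0.401, 0.542, -0.739], [-0.878, -0.002, -0.478]]
contact_force: [-0.0, -0.6, -1.2]
width: 0.0458
grip_force: 28.5
```

Call:
play_rows --increments '[[[0,0,-1],[0,0,0],0.4],[[0,0,0],[0,0,0],0.4]]'

```text
t: 14.7
tool_pos: [0.4808, 0.2622, 0.0561]
eef_rot: [[-0.261, 0.84, 0.475], [0.401, 0.542, -0.739], [-0.878, -0.003, -0.478]]
contact_force: [1.0, -0.1, -1.5]
width: 0.046
grip_force: 28.5
```

Call:
play_rows --increments '[[[0,0,-1],[0,0,0],0.4],[[0,0,0],[0,0,0],0.4]]'

```text
t: 14.95
tool_pos: [0.4808, 0.2622, 0.0551]
eef_rot: [[-0.261, 0.84, 0.475], [0.401, 0.542, -0.739], [-0.878, -0.003, -0.478]]
contact_force: [0.1, 0.5, -0.9]
width: 0.046
grip_force: 28.5
```

Call:
play_rows --increments '[[[0,0,-1],[0,0,0],0.4],[[0,0,0],[0,0,0],0.4]]'

```text
t: 15.2
tool_pos: [0.4808, 0.2622, 0.0541]
eef_rot: [[-0.261, 0.84, 0.475], [0.401, 0.542, -0.739], [-0.878, -0.003, -0.478]]
contact_force: [0.7, 0.8, -1.1]
width: 0.046
grip_force: 28.5
```

Call:
play_rows --increments '[[[0,0,-0.7],[0,0,0],0.4],[[0,0,0],[0,0,0],0.4]]'

```text
t: 15.45
tool_pos: [0.4808, 0.2623, 0.0539]
eef_rot: [[-0.261, 0.841, 0.475], [0.401, 0.542, -0.739], [-0.878, -0.002, -0.478]]
contact_force: [-0.8, 1.6, 1.3]
width: 0.0461
grip_force: 28.7
```

Call:
play_rows --increments '[[[0,0,-0.7],[0,0,0],0.4],[[0,0,0],[0,0,0],0.4]]'

```text
t: 15.7
tool_pos: [0.4808, 0.2624, 0.0536]
eef_rot: [[-0.26, 0.841, 0.475], [0.401, 0.542, -0.739], [-0.878, -0.002, -0.478]]
contact_force: [-2.3, 0.9, 4.5]
width: 0.0458
grip_force: 28.9
```

Contact is at about 5 N, so I release and back away along the tool axis.

Call:
play_rows --increments '[[[0,0,0],[0,0,0],0.54],[[0,0,0],[0,0,0],0.56],[[0,0,0],[0,0,0],0.6],[[0,0,0],[0,0,0],0.68],[[0,0,0],[0,0,0],0.78],[[0,0,0],[0,0,0],0.78],[[0,0,0],[0,0,0],0.78]]'

```text
t: 16.58
tool_pos: [0.4808, 0.2622, 0.0527]
eef_rot: [[-0.261, 0.84, 0.475], [0.401, 0.542, -0.739], [-0.878, -0.002, -0.478]]
contact_force: [0.3, -0.3, 0.0]
width: 0.0683
grip_force: 0.0
```

Call:
play_rows --increments '[[[-4,6,4],[0,0,0],0.78],[[-7,11,7],[0,0,0],0.78],[[-7,11,7],[0,0,0],0.78],[[-7,11,7],[0,0,0],0.78],[[-7,11,7],[0,0,0],0.78],[[-7,11,9],[0,0,0],0.78],[[-7,11,12],[0,0,0],0.78],[[-6,9,15],[0,0,0],0.78],[[0,0,0],[0,0,0],0.78]]'

```text
t: 17.7
tool_pos: [0.4288, 0.3446, 0.1226]
eef_rot: [[-0.26, 0.84, 0.476], [0.403, 0.542, -0.737], [-0.877, 0.001, -0.48]]
contact_force: [-0.6, 0.3, -0.1]
width: 0.0686
grip_force: 0.0
```

```bash
python3 - <<'E'
from h import *
o=[]
for n in("scene","side"):
    im=viewer.read_camera(n); u=proj(cam(n),[.473,.277,.06]).astype(int); x,y=u[0]-65,u[1]-75
    o.append(cv2.resize(im[y:y+150,x:x+130],(390,450)))
save("p3.png",np.hstack(o)); print(readout.get_state()["contact_force"])
E
```

```text
[ 0.07737683 -0.30466897 -1.03281748]
```

View pics/p3.png

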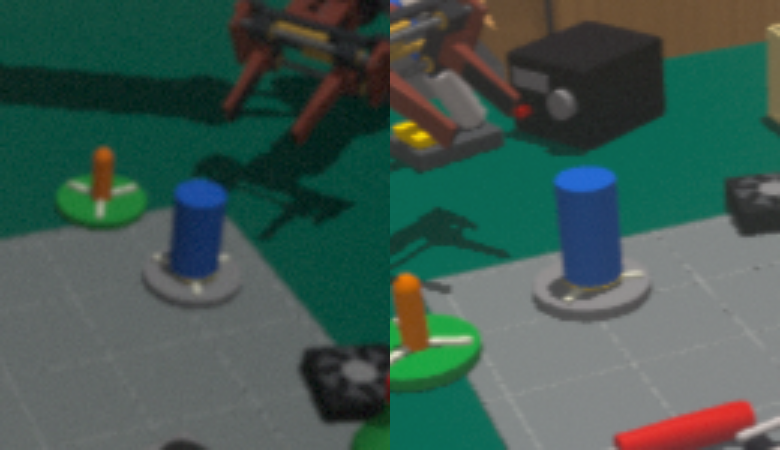

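The cup stands upright and level on the ribs of the orange-peg post (scene crop 172–225, side crop 557–620), and the gripper is clear of it.

```bash
python3 -c "
from h import *
print(hand_in())"
```

```text
the job is handed in; nothing more can be done
None
```

The small blue cup is upside down over the free orange-peg post and looks level on its ribs in both camera views. The gripper has let go and is clear, nothing else was deliberately touched, and I handed the job in at about 18 s.

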